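# Mark the depth of the scanner port with a collared depth gauge

## Task

Take the depth gauge out of its wooden stand and lower it gently into the port of the cracked bakelite housing until you feel it bottom out; do not let it fall and do not press hard. Let go so that it stands there by itself with the orange collar still up where it was, then slide the collar down the rod until it lies flat on the housing's top, gently, and leave the gauge standing there with nothing else disturbed.

Things in the scene. Friction and masses are not known exactly. Their poses are not given: they have to be found in the camera images.
- port_mouth (a point): Centre of the mouth of the only port, in the flat top of the housing, 95 mm above the bench, inside a white ring. The port is a straight vertical round blind hole, 11.5 mm in diameter with a 2 mm chamfer. Its depth differs each time, 62 to 80 mm, and cannot be seen: the gauge's foot meets a hard floor there.
- housing: Fixed dark brown cracked bakelite scanner housing, 130 x 100 x 95 mm along its own x, y, z; origin at the centre of its underside, the port 20 mm from its centre towards its +x. Brass nipples stick out 14 mm from its -x face; screw heads 2 mm high near the top's corners.
- gauge_knob (a point): Grip point on the dark knob on top of the depth gauge: on its axis, 5.5 mm below its top, so fingertips stay above the flange. Knob: 14 mm in diameter, 26.5 mm high, with a flange under it 24 mm in diameter and 3 mm thick; z points up the rod. Below, a steel rod 10 mm in diameter, foot chamfered; 128 mm from foot to knob top; 0.1 to 0.16 kg. Starts in the stand, foot 10 mm above the bench.
- gauge_tip (a point): Centre of the gauge's foot, 122.5 mm below the gauge_knob point along the rod.
- collar_under (a point): Centre of the underside of the orange plastic collar, a disc 48 mm in diameter and 10 mm high round the rod. Pressed on its top, on both sides of the rod, it slides down; the knob and its flange pass between fingers opened to 28 to 36 mm.
- collar (a joint): How far the collar has been slid down the rod, in m: at 0 its underside is 87.5 mm above the gauge's foot and its top 1 mm below the knob's flange; at most 0.045. It starts between 0 and 0.003. Friction of about 2.5 N holds it wherever it is left.
- stand: Fixed light wooden stand 75 x 75 x 45 mm, origin at the centre of its underside; the gauge stands in an 11.5 mm hole, 35 mm deep, in the middle of its top.
- tube_a_center (a point): A loose copper tap tube bent at a right angle, legs 60 mm long and 10 mm thick, lying on the bench; point about the middle of its 70 x 70 mm outline. Leave it alone.
- tube_b_center (a point): The second copper tap tube, like the first. Leave it alone.
- case_center (a point): Centre of the nickel calipers case, 80 x 200 x 26 mm, lying on the bench. Leave it alone.
Things that resemble listed ones, but are neither listed nor needed, are in the scene too. What is shaped like the housing but blue is not meant. Leave any yellow look-alike of the part that bears gauge_knob alone.

How it is judged:
By the outcome, as a careful person would: the job done as asked, in the order asked, and still so for the second after the job is handed in, with the robot touching nothing.
It also fails if it takes over 64 s, if anything falls off the work surface, if the arm or the gripper's body presses on something with over 40 N, if the wrist force passes 120 N, or if a joint passes its speed limit or range.

## Robot

A 6-joint arm with a two-finger parallel gripper is mounted at the origin on the work surface. World frame = base frame: x ahead of the robot, y to its left, z up, the work surface at z = 0. Lengths are in m, angles in degrees, forces in N, time in s.
With the tool pointing down it reaches from about 0.3 to 0.75 m from the base axis. Payload 8.5 kg.
Tool frame: the origin (TCP) lies at the very end of the fingers, on their centre line; the grasp point (between the pads) lies env.pinch_z behind it (env.pinch_z is the distance from the TCP to the grasp point, in m); z points along the fingers, y is the line along which they close (so a half turn about z gives the same grasp; the last joint's range is limited). The gripper opens to 85 mm and grips with 20 to 120 N. Pads are 22 mm wide; open, the fingers measure 114 mm over their backs; the gripper's body (76 mm by 85 mm) begins 54 mm behind the grasp point. The pads swing forward as they close: fully open they stand 13 mm farther back than shut.
Start: joints at [56.992, 21.807, 74.336, -0, 83.858, -12.336], TCP at [0.194, 0.515, 0.206] pointing down, gripper open.
Joint ranges: [-178.18, 178.18], [-50.72, 133.34], [12.68, 142.11], [-81.47, 261.47], [9.98, 163.14], [-165.26, 165.26]. Speed limits (degrees/s): [136.94, 136.94, 180, 180, 180, 180].

## Interface

Orientations are given as a 3x3 rotation matrix whose columns are the frame's x, y, z axes.
In Python, from rig import telemetry, get_image, env gives the robot as it stands. The module is installed in compiled form; this text tells all that it offers.
- The arm moves only by the tool apply_moves, never from a script. Its argument "series" is a list of rows, each a list of 7 numbers: the shift along the tool's x, y, z in mm, then the turn, a rotation vector about the tool's x, y, z in degrees, then the opening, from 0 (shut) to 1 (fully open). A call has 1 to 12 rows; each row shifts and turns the commanded pose from where the row before left it, along the tool's axes as they then stand; what a row does not reach is not made up. A row lasts 1/8 s, in which the tool goes at most 62.5 mm and 10.7 degrees, less where a joint would pass 70% of its speed; a pose out of reach is approached as far as the arm can. A call with a gripper value outside its range is refused whole. The fingers move at their own pace and stop on an object; "grip_force" is the grip in N (left out, the last holds). Time passes only in rows, so rows that do not move let the fingers close. It gives the time, the measured TCP pose, the force, the opening and the grip force at its end, in the units of the state.
- telemetry.observe(): the state, without advancing time (a new reading comes with each control period).
- get_image(name): name is "scene" or "top"; returns a dict with "frame" (420x560x3 uint8, red, green, blue), "z_map" (420x560 float32, m along the optical axis (not along the pixel's ray), 0 where there is no reading), "vertical_fov" (degrees; the focal length in pixels is half the picture's height over the tangent of half this angle, whatever the lens; pixels are square), "cx", "cy" (the principal point, pixels), "eye" and "attitude" of the camera in the world. Camera axes: x right, y up, looking along -z (the intrinsics and any distortion apply to the point x, -y, -z); pixel columns grow to the right and rows downward; lengths in m; the calibration is good to about 2 mm. A picture is of the moment at which its call begins.
- env.close_job(): hands the job in; it is judged then, once.
The state is a dict: "time_s": time; "q": joint angles; "qvel": joint speeds; "joint_efforts": joint torques, N m; "position": TCP position; "tool_rot": TCP orientation; "ft_force": force on the tool from outside, world axes, zero at the start; "wrist_torque": the same for the moment, N m; "grip_width": finger opening in m; "gripper_force": force on a finger pad.
Only numpy, scipy, OpenCV 4.12 (cv2) and the standard library are available. Lean on these libraries where they do the work, as an engineer would, in place of code of your own. Each camera call takes 0.05 s, during which the arm holds its last target. There are 200 camera calls.

## Working session

There is one attempt and no reset: what is moved stays moved. The work goes in short steps, Python scripts to look and compute and a tool call to move; the robot and the scene stay as the last step left them, time stands still between calls to the robot, and variables do not carry over. Pictures are saved under pics/ and viewed, at most 10 in all, crops included, and the job is handed in when it is done.

Besides the shell and the picture viewer there is one more tool, called after "Emit:" as a command line: name --pt "numbers of a row" for each row, then --argument value for the rest. apply_moves: Moves the arm, as the interface text tells. Its arguments: {"type":"object","properties":{"series":{"type":"array"},"grip_force":{"type":"number"}},"required":["series"]}

```bash
mkdir -p pics
cat > h.py <<'E'
import numpy as np,cv2
from rig import telemetry,get_image,env
def f(im): return im['frame'].shape[0]/2/np.tan(np.radians(im['vertical_fov'])/2)
def ray(im,u,v):
    F=f(im); d=np.array([(u-im['cx'])/F,-(v-im['cy'])/F,-1.0])
    return np.array(im['eye']),np.array(im['attitude'])@d
def onz(im,u,v,z):
    e,d=ray(im,u,v); return e+d*(z-e[2])/d[2]
def cloud(im):
    h,w=im['z_map'].shape; v,u=np.mgrid[:h,:w]; F=f(im); Z=im['z_map']
    c=np.stack([(u-im['cx'])/F*Z,-(v-im['cy'])/F*Z,-Z],-1)
    return c@np.array(im['attitude']).T+np.array(im['eye'])
def save(im,n): cv2.imwrite('pics/'+n,im['frame'][:,:,::-1])
E
python3 - <<'E'
from h import *
for n in('scene','top'):
    im=get_image(n); save(im,n+'0.png'); print(n,{k:v for k,v in im.items() if k not in('frame','z_map')})
    np.save(n+'.npy',im,allow_pickle=True)
print(env.pinch_z,telemetry.observe())
E
```

```text
scene {'vertical_fov': 42.95122460314658, 'cx': 284.22274365418826, 'cy': 213.2549697324128, 'eye': array([1.26189872, 0.18299974, 0.94636501]), 'attitude': array([[-0.25533337, -0.70452303,  0.66215721],
       [ 0.96677141, -0.19494111,  0.16538141],
       [ 0.01256665,  0.68238205,  0.73088769]])}
top {'vertical_fov': 45.37954069112944, 'cx': 290.7573835867893, 'cy': 211.6576699292516, 'eye': array([0.28297265, 0.01447144, 1.24995812]), 'attitude': array([[-0.00122789,  0.9815306 , -0.19130124],
       [-0.99998379, -0.00226884, -0.00522245],
       [-0.00556002,  0.19129173,  0.98151748]])}
0.0187 {'time_s': 0.1, 'q': array([ 5.69916056e+01,  2.18375037e+01,  7.43780108e+01,  2.38421407e-04,
        8.38601199e+01, -1.23362336e+01]), 'qvel': array([ 0.01722039, -0.14560071, -0.11145088,  0.08017157, -0.0137297 ,
       -0.00725872]), 'joint_efforts': array([ 3.86788684e-03, -4.49226058e+01, -2.31651342e+01, -1.99258193e-04,
        3.67890156e-03, -8.40803182e-06]), 'position': array([0.19400198, 0.51433376, 0.20508418]), 'tool_rot': array([[-9.35615407e-01,  3.53020238e-01, -7.22592556e-04],
       [ 3.53020862e-01,  9.35614798e-01, -1.10474332e-03],
       [ 2.86071538e-04, -1.28870512e-03, -9.99999129e-01]]), 'ft_force': array([0.18853477, 0.08981836, 0.32726422]), 'wrist_torque': array([-0.0424938 ,  0.00191008,  0.02835251]), 'gripper_force': 0.0, 'grip_width': 0.0853962162361497}
```

View pics/scene0.png

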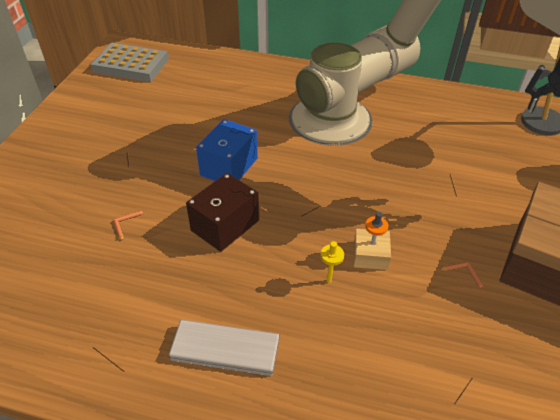

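View pics/top0.png

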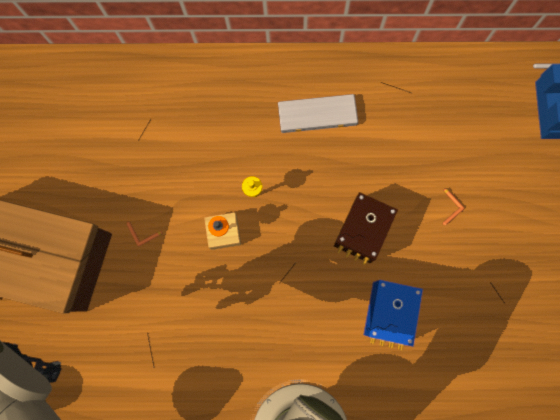

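Scene view: brown housing with its ring at (216,202), the blue look-alike's ring at (223,143), and the gauge with the orange collar at (377,220) in the wooden stand. The yellow look-alike is at (332,253).
Top view: brown housing's ring at (371,217), blue ring at (398,304), gauge at (218,226), yellow look-alike at (252,187).
I choose the dark-knob/orange-collar gauge and the brown housing. Next I'll check that choice in one close crop and measure.

Run:
```python
from h import *
S=np.load('scene.npy',allow_pickle=True).item();T=np.load('top.npy',allow_pickle=True).item()
def blob(m,box):
    u0,v0,u1,v1=box; k=np.zeros_like(m); k[v0:v1,u0:u1]=m[v0:v1,u0:u1]
    n,l,s,c=cv2.connectedComponentsWithStats(k.astype(np.uint8)); i=1+np.argmax(s[1:,4]); 
    q=np.argwhere(l==i)[:,::-1].astype(np.float32); h=cv2.convexHull(q); M=cv2.moments(h)
    return (M['m10']/M['m00'],M['m01']/M['m00']),s[i],q
def tri(a,b):
    e1,d1=ray(S,*a); e2,d2=ray(T,*b)
    A=np.stack([d1,-d2],1); t=np.linalg.lstsq(A,e2-e1,rcond=None)[0]
    p,q=e1+d1*t[0],e2+d2*t[1]; return (p+q)/2,np.linalg.norm(p-q)
R={}
for n,im,br,bo in(('S',S,(203,190,230,214),(355,205,400,242)),('T',T,(360,207,382,228),(200,210,240,245))):
    hsv=cv2.cvtColor(im['frame'],cv2.COLOR_RGB2HSV).astype(int);H,s,V=hsv[...,0],hsv[...,1],hsv[...,2]
    ring=(V>110)&(s<90); org=(H<13)&(s>200)&(V>150); knob=(V<90)
    R[n]=[]
    for m,b in((ring,br),(org,bo),(knob,bo)):
        c,st,q=blob(m,b); R[n].append(c); print(n,c,st)
    C=cloud(im); u,v=map(int,R[n][0]);
    print('ring z95',onz(im,*R[n][0],.095),'depth',[np.median(C[v-8:v+9,u-8:u+9].reshape(-1,3)[:,2])])
    print('collar at top~.1085',onz(im,*R[n][1],.1045),'knob',onz(im,*R[n][2],.130))
for i in range(3): print(tri(R['S'][i],R['T'][i]))
# housing orientation: top-face from depth cloud
C=cloud(T); m=np.zeros(C.shape[:2],bool); m[185:270,325:405]=1; m&=(abs(C[...,2]-.095)<.008)
print(cv2.minAreaRect(C[m][:,:2].astype(np.float32)*1000))
m=np.zeros(C.shape[:2],bool); m[205:255,195:245]=1; m&=(abs(C[...,2]-.045)<.006)
print('stand',cv2.minAreaRect(C[m][:,:2].astype(np.float32)*1000))
for nm,c in(('yellow',(252,187)),):
    print(nm,C[c[1],c[0]])
a=cv2.resize(S['frame'][190:290,310:410],(500,500),interpolation=2);b=cv2.resize(T['frame'][200:260,190:250],(500,500),interpolation=2)
c=cv2.resize(T['frame'][185:265,330:410],(500,500),interpolation=2)
cv2.imwrite('pics/crop.png',cv2.resize(np.hstack([a,b,c])[:,:,::-1],(798,266)))
```

```text
S (215.52293577981652, 201.52905198776756) [211 198  10   8  46]
S (374.6666666666667, 233.66666666666666) [373 233   5   2   5]
S (377.0860215053763, 219.73476702508958) [372 213  10  14  93]
ring z95 [ 0.496847   -0.16595302  0.095     ] depth [np.float64(0.09372588806152105)]
collar at top~.1085 [0.5052097  0.18956042 0.1045    ] knob [0.48868952 0.18873371 0.13      ]
T (370.54569892473114, 217.4543010752688) [366 213  10  10  44]Traceback (most recent call last):
  File "<stdin>", line 18, in <module>
  File "<stdin>", line 7, in blob
ZeroDivisionError: float division by zero
```

```bash
cat > m.py <<'E'
from h import *
S=np.load('scene.npy',allow_pickle=True).item();T=np.load('top.npy',allow_pickle=True).item()
def blob(m,box):
    u0,v0,u1,v1=box; k=np.zeros_like(m); k[v0:v1,u0:u1]=m[v0:v1,u0:u1]
    n,l,s,c=cv2.connectedComponentsWithStats(k.astype(np.uint8)); i=1+np.argmax(s[1:,4])
    q=np.argwhere(l==i)[:,::-1].astype(np.float32); M=cv2.moments(cv2.convexHull(q))
    return (M['m10']/M['m00'],M['m01']/M['m00']),s[i]
def tri(a,b):
    e1,d1=ray(S,*a); e2,d2=ray(T,*b)
    t=np.linalg.lstsq(np.stack([d1,-d2],1),e2-e1,rcond=None)[0]
    p,q=e1+d1*t[0],e2+d2*t[1]; return (p+q)/2,np.linalg.norm(p-q)
E
python3 - <<'E'
from m import *
R={}
for n,im,br,bo,px in(('S',S,(203,190,230,214),(355,205,400,242),(368,228)),('T',T,(360,207,382,228),(200,210,240,245),(210,227))):
    hsv=cv2.cvtColor(im['frame'],cv2.COLOR_RGB2HSV).astype(int);H,s,V=hsv[...,0],hsv[...,1],hsv[...,2]
    print(hsv[px[1],px[0]-3:px[0]+4].tolist())
    r=im['frame'].astype(int)
    ring=(V>110)&(s<90); org=(r[...,0]>190)&(r[...,1]<130)&(r[...,2]<60); knob=(V<90)
    R[n]=[]
    for m,b in((ring,br),(org,bo),(knob,bo)):
        c,st=blob(m,b); R[n].append(c); print(n,c,st)
    print('ring z95',onz(im,*R[n][0],.095))
    print('collar',onz(im,*R[n][1],.1065),'knob',onz(im,*R[n][2],.130))
for i in range(3): print(tri(R['S'][i],R['T'][i]))
C=cloud(T); m=np.zeros(C.shape[:2],bool); m[185:270,325:405]=1; m&=(abs(C[...,2]-.095)<.008)
print(cv2.minAreaRect(C[m][:,:2].astype(np.float32)*1000))
m=np.zeros(C.shape[:2],bool); m[205:255,195:245]=1; m&=(abs(C[...,2]-.045)<.006)
print('stand',cv2.minAreaRect(C[m][:,:2].astype(np.float32)*1000))
print('yellow',onz(T,252,187,.1),onz(S,333,247,.13))
a=cv2.resize(S['frame'][190:290,310:410],(500,500),interpolation=2);b=cv2.resize(T['frame'][200:260,190:250],(500,500),interpolation=2)
c=cv2.resize(T['frame'][185:265,330:410],(500,500),interpolation=2)
cv2.imwrite('pics/crop.png',cv2.resize(np.hstack([a,b,c])[:,:,::-1],(798,266)))
E
```

```text
[[14, 165, 164], [13, 203, 133], [13, 244, 166], [13, 246, 236], [15, 245, 250], [14, 244, 242], [13, 243, 212]]
S (215.52293577981652, 201.52905198776756) [211 198  10   8  46]
S (379.1433172302737, 226.36312399355876) [368 217  20  18 147]
S (377.0860215053763, 219.73476702508958) [372 213  10  14  93]
ring z95 [ 0.496847   -0.16595302  0.095     ]
collar [0.48417112 0.19575783 0.1065    ] knob [0.48868952 0.18873371 0.13      ]
[[19, 158, 242], [17, 226, 248], [15, 255, 250], [15, 255, 250], [15, 255, 250], [15, 255, 245], [10, 173, 178]]
T (370.54569892473114, 217.4543010752688) [366 213  10  10  44]
T (218.69485294117646, 225.95833333333331) [209 217  20  19 180]
T (217.78403755868544, 224.981220657277) [214 222   8   7  45]
ring z95 [ 0.49385516 -0.16570714  0.095     ]
collar [0.47258702 0.18695557 0.1065    ] knob [0.47093401 0.18553139 0.13      ]
(array([ 0.49445391, -0.16656499,  0.09236396]), np.float64(0.0009064275781137046))
(array([0.47416855, 0.19236321, 0.09475537]), np.float64(0.007246561286510098))
(array([0.47358359, 0.18841979, 0.11393635]), np.float64(0.000867167605760633))
((476.5837707519531, -156.671875), (100.21930694580078, 131.35861206054688), 64.60637664794922)
stand ((473.9066162109375, 189.91845703125), (76.16564178466797, 75.36336517333984), 9.823975563049316)
yellow [0.56650599 0.11183858 0.1       ] [0.58488473 0.11464512 0.13      ]
```

View pics/crop.png

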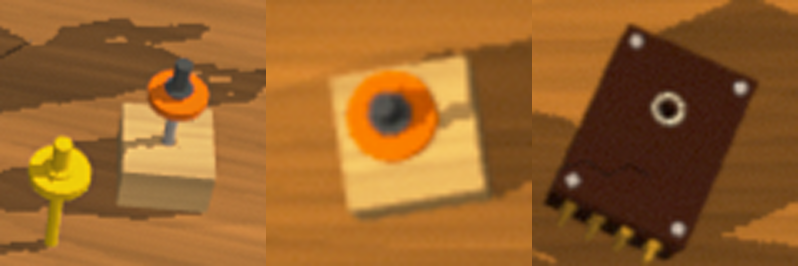

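The crops confirm the choice: dark knob and orange collar in the stand, brown housing with the white ring and brass nipples. I'll check for tall obstacles along the route.

```bash
cat >> h.py <<'E'
def delta(p):
    s=telemetry.observe(); return np.round(np.array(s['tool_rot']).T@(np.array(p)-s['position'])*1000,1)
E
python3 - <<'E'
from h import *
T=np.load('top.npy',allow_pickle=True).item();C=cloud(T)
m=(T['z_map']>0)&(C[...,2]>.1)&(C[...,2]<.6); m[:,115:]=0;m[:195]=0;m[320:]=0
P=C[m];print(P.min(0),P.max(0))
for p in((.27,.35,.25),(.4735,.1885,.185)):print(delta(p))
E
```

```text
[0.27821692 0.46745782 0.10067254] [0.52866543 0.68583477 0.16513117]
[-129.1 -127.   -44.8]
[-376.5 -206.2   20.2]
```

Emit:
apply_moves --pt "-21.5 -21.2 -7.5 0 0 0 1" --pt "-21.5 -21.2 -7.5 0 0 0 1" --pt "-21.5 -21.2 -7.5 0 0 0 1" --pt "-21.5 -21.2 -7.5 0 0 0 1" --pt "-21.5 -21.2 -7.5 0 0 0 1" --pt "-21.5 -21.2 -7.5 0 0 0 1"

```text
time_s: 0.85
position: [0.2701, 0.349, 0.2506]
tool_rot: [[-0.936, 0.353, -0.001], [0.353, 0.936, -0.0], [0.0, -0.001, -1.0]]
ft_force: [-0.1, -0.1, 0.2]
grip_width: 0.0853
gripper_force: 0.0
```

Emit:
apply_moves --pt "-24.7 -7.9 5 0 0 0 1" --pt "-24.7 -7.9 5 0 0 0 1" --pt "-24.7 -7.9 5 0 0 0 1" --pt "-24.7 -7.9 5 0 0 0 1" --pt "-24.7 -7.9 5 0 0 0 1" --pt "-24.7 -7.9 5 0 0 0 1" --pt "-24.7 -7.9 5 0 0 0 1" --pt "-24.7 -7.9 5 0 0 0 1" --pt "-24.7 -7.9 5 0 0 0 1" --pt "-24.7 -7.9 5 0 0 0 1" --pt "0 0 0 0 0 0 1" --pt "0 0 0 0 0 0 1"

```text
time_s: 2.35
position: [0.4726, 0.1893, 0.2006]
tool_rot: [[-0.936, 0.353, -0.001], [0.353, 0.936, 0.0], [0.001, -0.0, -1.0]]
ft_force: [-0.1, -0.1, 0.2]
grip_width: 0.0854
gripper_force: 0.0
```

Run:
```python
from h import *
s=telemetry.observe();print(s['time_s'],s['position'],s['tool_rot'],s['ft_force'])
print(delta((.4735,.1885,.1138)))
im=get_image('scene');a=im['frame'][150:290,310:450];im2=get_image('top');b=im2['frame'][180:270,170:260]
cv2.imwrite('pics/c2.png',np.hstack([cv2.resize(a,(400,400)),cv2.resize(b,(400,400))])[:,:,::-1])
```

```text
2.35 [0.47255614 0.18927321 0.20059101] [[-9.35666514e-01  3.52884948e-01 -6.23640053e-04]
 [ 3.52884939e-01  9.35666716e-01  1.28555498e-04]
 [ 6.28884540e-04 -9.97881075e-05 -9.99999797e-01]] [-0.13367634 -0.07005614  0.18654338]
[-1.2 -0.4 86.8]
```

View pics/c2.png

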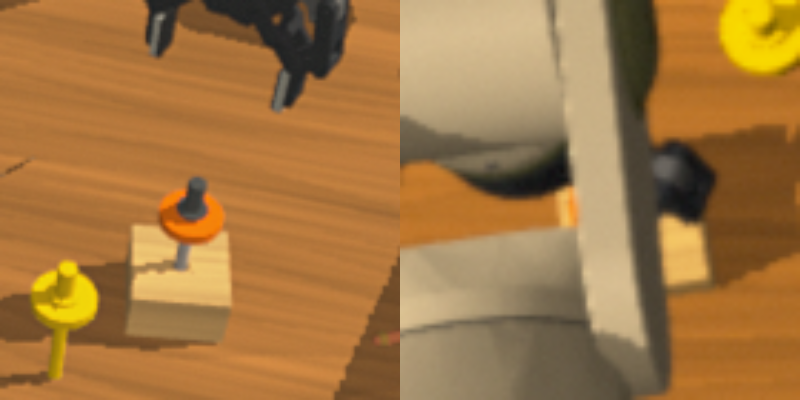

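The scene crop shows the gripper straddling above the knob (195,190), and the arm hides it in the top view. I'll descend.

Emit:
apply_moves --pt "-1.2 -0.4 12 0 0 0 1" --pt "0 0 12 0 0 0 1" --pt "0 0 12 0 0 0 1" --pt "0 0 12 0 0 0 1" --pt "0 0 12 0 0 0 1" --pt "0 0 10 0 0 0 1" --pt "0 0 8 0 0 0 0.8" --pt "0 0 4 0 0 0 0.6" --pt "0 0 4 0 0 0 0.4" --pt "0 0 0 0 0 0 0.35" --pt "0 0 0 0 0 0 0.3" --pt "0 0 0 0 0 0 0.3" --grip_force 20

```text
time_s: 3.95
position: [0.4742, 0.1881, 0.1148]
tool_rot: [[-0.936, 0.353, 0.0], [0.353, 0.936, 0.0], [-0.0, 0.0, -1.0]]
ft_force: [-0.6, -0.7, -1.4]
grip_width: 0.026
gripper_force: 0.0
```

Run:
```python
from h import *
im=get_image('scene');a=im['frame'][190:260,330:430]
cv2.imwrite('pics/c3.png',cv2.resize(a,(800,560),interpolation=2)[:,:,::-1])
```

```text
(no output)
```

View pics/c3.png

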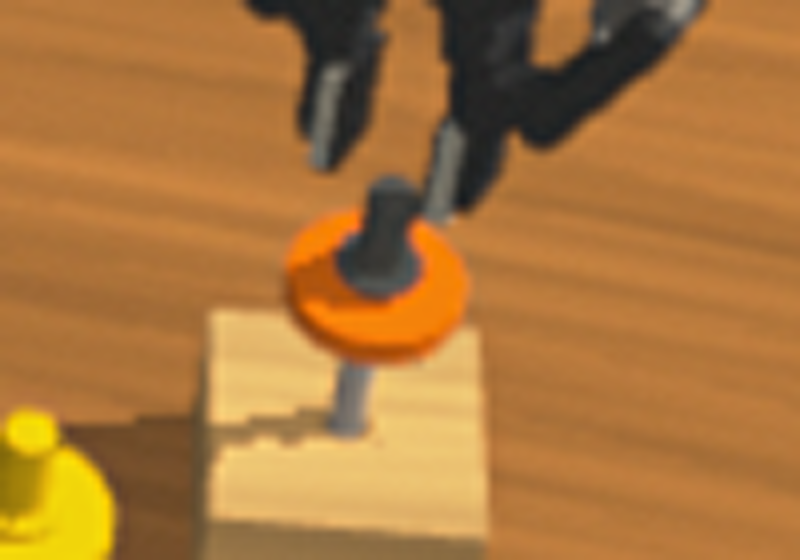

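The fingertips sit around (320,165) and (440,220), level with the knob top (390,185) in the crop. They look too high or too far back, so I'll check against projection and depth.

```bash
cat >> h.py <<'E'
def proj(im,p):
    c=np.array(im['attitude']).T@(np.array(p)-im['eye']); F=f(im); return np.round([im['cx']+F*c[0]/-c[2],im['cy']-F*c[1]/-c[2]],1)
E
python3 - <<'E'
from h import *
S=np.load('scene.npy',allow_pickle=True).item();T=np.load('top.npy',allow_pickle=True).item()
for n,im,b in(('S',S,(370,208,385,245)),('T',T,(205,215,232,238))):
    C=cloud(im)
    print(n)
    for v in range(b[1],b[3],2 if n=='S' else 3): 
        for u in ((377,) if n=='S' else (215,218,221)): print(u,v,np.round(C[v,u]*1000),im['frame'][v,u])
im=get_image('scene')
p=telemetry.observe()['position'];y=telemetry.observe()['tool_rot'][:,1]
for q in(p,p+.013*y,p-.013*y): print('tcp px',proj(im,q),'in crop',(proj(im,q)-[330,190])*8)
for z in(.045,.1085,.1115,.138): print(z,(proj(im,(.4735,.1885,z))-[330,190])*8,proj(T,(.4735,.1885,z)))
C=cloud(im); r=im['frame']
for u,v in((371,209),(370,211),(385,214),(384,216),(379,213)):print(u,v,np.round(C[v,u]*1000),r[v,u])
E
```

```text
S
377 208 [327. 184.   0.] [175 116  58]
377 210 [332. 185.  -1.] [163 106  53]
377 212 [476. 185. 140.] [92 80 69]
377 214 [479. 186. 136.] [84 85 78]
377 216 [482. 187. 134.] [53 53 52]
377 218 [483. 188. 129.] [54 55 51]
377 220 [486. 189. 127.] [56 55 52]
377 222 [483. 190. 118.] [58 55 53]
377 224 [484. 190. 113.] [66 66 60]
377 226 [488. 191. 111.] [83 75 70]
377 228 [488. 192. 104.] [212  96   6]
377 230 [493. 193. 104.] [243 127  10]
377 232 [500. 194. 105.] [239 117   9]
377 234 [502. 194. 101.] [162  76  19]
377 236 [455. 196.  43.] [224 177 113]
377 238 [462. 197.  44.] [238 193 111]
377 240 [467. 198.  43.] [228 181 106]
377 242 [472. 199.  42.] [238 194 111]
377 244 [476. 199.  41.] [233 187 109]
T
215 215 [519. 213.  -2.] [217 143  58]
218 215 [510. 199.  45.] [226 154  68]
221 215 [509. 191.  50.] [234 174  86]
215 218 [492. 197. 102.] [250 124   0]
218 218 [492. 190. 103.] [250 126   0]
221 218 [492. 183. 101.] [250 124   0]
215 221 [479. 191. 139.] [141  90  64]
218 221 [483. 188. 113.] [115  75  56]
221 221 [484. 182. 109.] [171  79   6]
215 224 [472. 191. 139.] [89
[... 294 characters left out ...]
5 119   0]
215 233 [456. 195. 107.] [250 127   0]
218 233 [456. 188. 105.] [250 128   0]
221 233 [457. 182. 102.] [250 126   0]
215 236 [458. 205.  44.] [243 173  77]
218 236 [450. 189. 101.] [227 133  36]
221 236 [458. 190.  47.] [235 170  83]
tcp px [376.8 219.6] in crop [374.4 236.8]
tcp px [382.2 222.3] in crop [417.6 258.4]
tcp px [371.4 217. ] in crop [331.2 216. ]
0.045 [340.8 405.6] [221.8 229.7]
0.1085 [372.8 251.2] [217.9 225.4]
0.1115 [374.4 244. ] [217.7 225.2]
0.138 [388.  175.2] [216.  223.3]
371 209 [480. 172. 149.] [48 50 48]
370 211 [479. 171. 141.] [124  88  57]
385 214 [489. 202. 152.] [114 111  98]
384 216 [493. 201. 150.] [109 110 101]
379 213 [475. 190. 137.] [83 83 79]
```

Run:
```python
from h import *
im=get_image('scene');C=cloud(im)
for v in range(196,218):
    print(v,' '.join('%d:%d,%d,%d'%(u,*np.round(C[v,u]*1000)) for u in range(366,392,3)))
o=np.array(im['frame']).astype(int)
hs=cv2.cvtColor(im['frame'],cv2.COLOR_RGB2HSV)
m=((o[...,0]-o[...,2])>100)&(abs(C[...,2]-.1035)<.012); m[:205]=0;m[245:]=0;m[:,:355]=0;m[:,400:]=0
q=np.argwhere(m)[:,::-1].astype(np.float32);e=cv2.fitEllipse(cv2.convexHull(q));print(e)
P=C[m];print('collar pts',P.min(0),P.max(0),np.median(P,0)); 
for z in(.1035,.1065):print(onz(im,*e[0],z))
```

```text
196 366:290,151,-2 369:482,164,187 372:485,169,191 375:469,175,177 378:284,181,-1 381:281,188,-1 384:279,195,-1 387:496,198,209 390:500,204,215
197 366:294,152,-2 369:479,164,181 372:479,170,182 375:475,176,180 378:285,181,-2 381:287,188,1 384:284,196,0 387:497,198,207 390:498,204,210
198 366:302,153,2 369:473,164,173 372:480,170,181 375:472,176,175 378:292,182,0 381:289,189,-1 384:286,196,-2 387:497,199,205 390:497,205,206
199 366:304,153,1 369:473,164,169 372:484,171,181 375:473,176,172 378:292,182,-3 381:292,189,-1 384:291,196,0 387:493,199,198 390:501,205,208
200 366:306,154,0 369:472,165,166 372:480,171,175 375:473,177,169 378:297,182,-2 381:294,190,-3 384:294,197,0 387:492,200,195 390:495,205,199
201 366:309,154,-1 369:475,165,166 372:481,171,173 375:469,177,163 378:302,183,0 381:298,190,-2 384:296,197,-2 387:491,200,191 390:494,206,196
202 366:310,155,-4 369:475,166,163 372:482,172,171 375:473,177,164 378:302,183,-3 381:301,191,-2 384:300,198,-2 387:491,201,188 390:494,206,193
203 366:317,155,0 369:476,166,161 372:481,172,168 375:469,178,157 378:311,184,2 381:309,191,2 384:304
[... 1613 characters left out ...]
,161,-2 369:352,168,-4 372:356,176,3 375:350,183,-1 378:484,189,140 381:481,195,138 384:491,200,150 387:492,206,153 390:340,218,-2
216 366:360,162,0 369:359,169,0 372:358,176,1 375:352,183,-3 378:484,189,136 381:483,195,137 384:490,201,147 387:489,207,147 390:344,218,-1
217 366:362,162,-1 369:361,169,-1 372:460,177,105 375:477,183,125 378:485,189,135 381:484,195,135 384:492,201,146 387:350,212,0 390:348,219,0
((376.5081787109375, 225.92095947265625), (18.80211639404297, 23.160980224609375), 100.3961181640625)
collar pts [0.45655286 0.16699592 0.09413916] [0.50399345 0.21381642 0.10911548] [0.48760405 0.19160376 0.10346049]
[0.48163174 0.19022902 0.1035    ]
[0.48440893 0.19020329 0.1065    ]
```

Depth puts the fingertips at z≈0.143, about 25 mm above the reported TCP. I'll trust vision and force: lower in small steps and re-measure.

Emit:
apply_moves --pt "0 0 2 0 0 0 0.36" --pt "0 0 2 0 0 0 0.36" --pt "0 0 0 0 0 0 0.36"

```text
time_s: 4.47
position: [0.474, 0.1881, 0.1104]
tool_rot: [[-0.936, 0.353, -0.0], [0.353, 0.936, -0.0], [0.0, -0.0, -1.0]]
ft_force: [-0.1, -0.6, 0.6]
grip_width: 0.0307
gripper_force: 0.0
```

```bash
cat > tip.py <<'E'
from h import *
im=get_image('scene');C=cloud(im);s=telemetry.observe()
R=s['tool_rot'];L=(C-s['position'])@R*1000  # tool coordinates, mm
for sg in(-1,1):
    m=(abs(L[...,0])<22)&(sg*L[...,1]>10)&(sg*L[...,1]<38)&(C[...,2]>.116)&(C[...,2]<.2); P=L[m]
    print(sg,len(P),'tool z max',np.percentile(P[:,2],[90,95,98]),'x',np.percentile(P[:,0],[5,50,95]),'inner y',np.percentile(sg*P[:,1],[5,95]))
print(s['position'],s['grip_width'],s['ft_force'])
k=(abs(C[...,2]-.125)<.016)&(np.hypot(C[...,0]-.477,C[...,1]-.189)<.011)
print('knob',C[k].mean(0),'top',np.percentile(C[k][:,2],[90,97]),proj(im,s['position']))
E
python3 tip.py
```

```text
-1 232 tool z max [-34.38189773 -31.79742802 -29.117102  ] x [-14.01931948  -8.30942794   7.41936361] inner y [13.80073504 36.46575864]
1 208 tool z max [-37.53756037 -33.49859247 -30.0466809 ] x [-14.15433523  -8.77961982   6.59433095] inner y [17.7941782  34.87384954]
[0.47409414 0.18810453 0.11051171] 0.03077079532436702 [-0.03047066  0.42605386  0.09483855]
knob [0.48056227 0.18933234 0.12416679] top [0.1376284  0.13894438] [376.5 221. ]
```

Clean test: raise 8 mm and close to about 9 mm. If vision is right, the fingers close freely above the knob. If telemetry is right, they stop on the knob at 14 mm.

Emit:
apply_moves --pt "0 0 -4 0 0 0 0.36" --pt "0 0 -4 0 0 0 0.3" --pt "0 0 0 0 0 0 0.2" --pt "0 0 0 0 0 0 0.12" --pt "0 0 0 0 0 0 0.12" --pt "0 0 0 0 0 0 0.12" --pt "0 0 0 0 0 0 0.12" --grip_force 20

```text
time_s: 5.4
position: [0.4741, 0.1881, 0.1186]
tool_rot: [[-0.936, 0.353, -0.0], [0.353, 0.936, -0.0], [0.0, -0.0, -1.0]]
ft_force: [-0.4, -0.2, -0.5]
grip_width: 0.01
gripper_force: 0.0
```

```bash
sed -i 's/>10)/>3)/' tip.py; python3 tip.py; python3 -c "
from h import *
im=get_image('scene');cv2.imwrite('pics/c4.png',cv2.resize(im['frame'][180:260,330:430],(800,600),interpolation=2)[:,:,::-1])"
```

```text
-1 230 tool z max [-36.58474745 -32.46591491 -26.6982902 ] x [-13.95627102  -8.71326825   7.01094165] inner y [ 3.78539751 31.86780367]
1 239 tool z max [-13.33145168  -5.52670798  -0.36998772] x [-14.43447272  -8.67329397   4.06278286] inner y [ 5.60781219 31.13040805]
[0.4741189  0.18810835 0.1185608 ] 0.01016676394563414 [-0.19072856 -0.2481773   0.18805215]
knob [0.48138208 0.18908491 0.12236412] top [0.13665593 0.13750095] [377.  218.4]
```

View pics/c4.png

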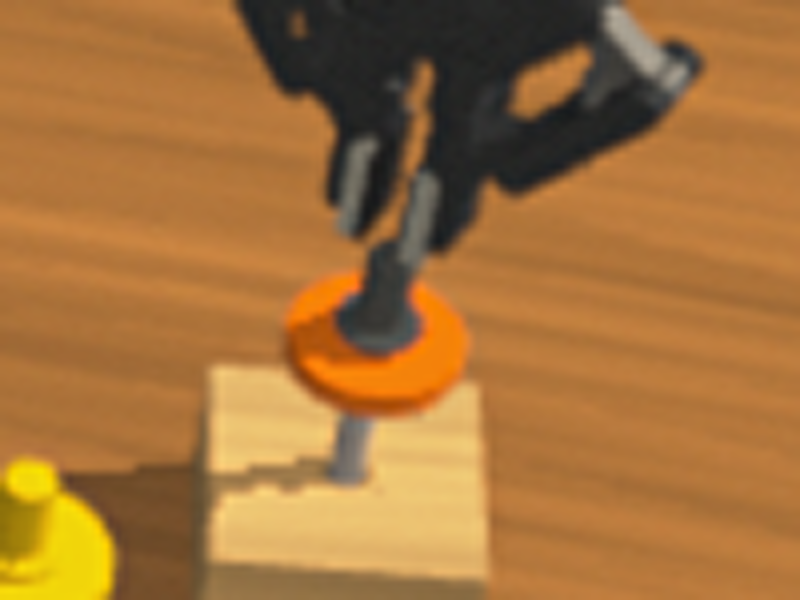

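Vision was right: the fingers closed to 10 mm with no contact, above the knob top at (390,250). The real tips are about 25 mm behind the reported TCP, while x and y agree with the top camera. I'll open, lower 24 mm and grip.

Emit:
apply_moves --pt "0 0 0 0 0 0 0.45" --pt "0 0 0 0 0 0 0.45" --pt "0 0 0 0 0 0 0.45" --pt "0 0 4 0 0 0 0.45" --pt "0 0 4 0 0 0 0.45" --pt "0 0 4 0 0 0 0.45" --pt "0 0 4 0 0 0 0.45" --pt "0 0 4 0 0 0 0.4" --pt "0 0 4 0 0 0 0.4" --pt "0 0 0 0 0 0 0.35" --pt "0 0 0 0 0 0 0.3" --pt "0 0 0 0 0 0 0.25"

```text
time_s: 7.0
position: [0.4742, 0.1881, 0.0948]
tool_rot: [[-0.936, 0.353, 0.0], [0.353, 0.936, 0.0], [-0.0, 0.0, -1.0]]
ft_force: [-0.1, 0.6, -1.3]
grip_width: 0.0215
gripper_force: 0.0
```

Emit:
apply_moves --pt "0 0 0 0 0 0 0.2" --pt "0 0 0 0 0 0 0.16" --pt "0 0 0 0 0 0 0.13" --pt "0 0 0 0 0 0 0.1" --pt "0 0 0 0 0 0 0.1" --pt "0 0 0 0 0 0 0.1" --grip_force 25

```text
time_s: 7.75
position: [0.4742, 0.1882, 0.0947]
tool_rot: [[-0.936, 0.353, 0.0], [0.353, 0.936, 0.0], [-0.0, 0.0, -1.0]]
ft_force: [0.1, 0.8, 2.7]
grip_width: 0.0127
gripper_force: 24.5
```

Emit:
apply_moves --pt "0 0 0 0 0 0 0.05" --pt "0 0 0 0 0 0 0.05" --pt "0 0 -2 0 0 0 0.05" --pt "0 0 -4 0 0 0 0.05" --pt "0 0 -6 0 0 0 0.05" --pt "0 0 -8 0 0 0 0.05" --pt "0 0 -8 0 0 0 0.05" --pt "0 0 -8 0 0 0 0.05" --pt "0 0 -8 0 0 0 0.05" --pt "0 0 -4 0 0 0 0.05" --pt "0 0 -2 0 0 0 0.05" --pt "0 0 0 0 0 0 0.05" --grip_force 45

```text
time_s: 9.25
position: [0.4741, 0.1881, 0.1446]
tool_rot: [[-0.936, 0.353, -0.0], [0.353, 0.936, -0.0], [0.0, -0.0, -1.0]]
ft_force: [0.2, 0.1, -1.5]
grip_width: 0.0121
gripper_force: 43.9
```

```bash
python3 -c "
from h import *
im=get_image('scene');cv2.imwrite('pics/c5.png',cv2.resize(im['frame'][160:260,330:430],(600,600),interpolation=2)[:,:,::-1]);print(telemetry.observe()['wrist_torque'])"
```

```text
[0.00164086 0.00624424 0.04444516]
```

View pics/c5.png

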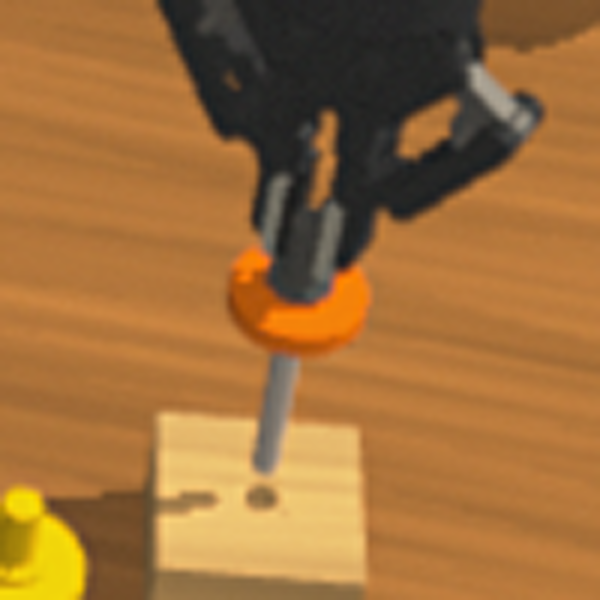

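The gauge is out of the hole (262,497 in the crop), held upright with the collar still up. I'll calibrate the scene camera on the vacated hole and plan the transfer.

```bash
python3 -c "
from h import *
from m import S,T
im=get_image('scene')
g=cv2.cvtColor(im['frame'],cv2.COLOR_RGB2GRAY).astype(int)[238:248,367:381]
w=np.clip(g.max()*.7-g,0,None); v,u=np.mgrid[238:248,367:381]; c=((w*u).sum()/w.sum(),(w*v).sum()/w.sum())
h=onz(im,*c,.045); print(c,h,onz(S,215.5,201.5,.095)-h+[.4742,.1882,.045])
p=(.494,-.166); 
for z in (.205,): print(delta((.4741,.1881,z)),delta((*p,z)))
"
```

```text
(np.float64(373.31997371879106), np.float64(242.06767411300925)) [0.47694033 0.19066581 0.045     ] [ 0.49403517 -0.16849852  0.095     ]
[ -0.1   0.  -60.6] [-143.7 -324.3  -60.6]
```

Emit:
apply_moves --pt "0 0 -5 0 0 0 0.05" --pt "0 0 -10 0 0 0 0.05" --pt "0 0 -15 0 0 0 0.05" --pt "0 0 -15 0 0 0 0.05" --pt "0 0 -10 0 0 0 0.05" --pt "0 0 -5 0 0 0 0.05" --pt "-3.3 -7.5 0 0 0 0 0.05" --pt "-6.2 -14 0 0 0 0 0.05" --pt "-9 -20.3 0 0 0 0 0.05" --pt "-9 -20.3 0 0 0 0 0.05" --pt "-9 -20.3 0 0 0 0 0.05" --pt "-9 -20.3 0 0 0 0 0.05"

```text
time_s: 10.85
position: [0.4802, 0.0743, 0.2042]
tool_rot: [[-0.935, 0.354, -0.001], [0.354, 0.935, -0.0], [0.001, -0.0, -1.0]]
ft_force: [-0.9, 0.5, -1.3]
grip_width: 0.0121
gripper_force: 43.9
```

Emit:
apply_moves --pt "-9 -20.3 0 0 0 0 0.05" --pt "-9 -20.3 0 0 0 0 0.05" --pt "-9 -20.3 0 0 0 0 0.05" --pt "-9 -20.3 0 0 0 0 0.05" --pt "-9 -20.3 0 0 0 0 0.05" --pt "-9 -20.3 0 0 0 0 0.05" --pt "-9 -20.3 0 0 0 0 0.05" --pt "-9 -20.3 0 0 0 0 0.05" --pt "-9 -20.3 0 0 0 0 0.05" --pt "-9 -20.3 0 0 0 0 0.05" --pt "-6 -13.5 0 0 0 0 0.05" --pt "-2 -5 0 0 0 0 0.05"

```text
time_s: 12.35
position: [0.4936, -0.1668, 0.2043]
tool_rot: [[-0.935, 0.354, -0.001], [0.354, 0.935, 0.0], [0.001, 0.0, -1.0]]
ft_force: [-0.6, -0.5, -1.4]
grip_width: 0.0118
gripper_force: 43.9
```

```bash
python3 -c "
from h import *
print(delta((.494,-.1665,.205)));s=telemetry.observe();print(s['position'],s['tool_rot'][:,2])
im=get_image('scene');cv2.imwrite('pics/c6.png',cv2.resize(im['frame'][130:250,160:280],(600,600),interpolation=2)[:,:,::-1]);np.save('s6.npy',im,allow_pickle=True)"
```

```text
[-0.3  0.4 -0.7]
[ 0.49361294 -0.16678649  0.20433226] [-5.50979174e-04  3.31122872e-04 -9.99999793e-01]
```

View pics/c6.png

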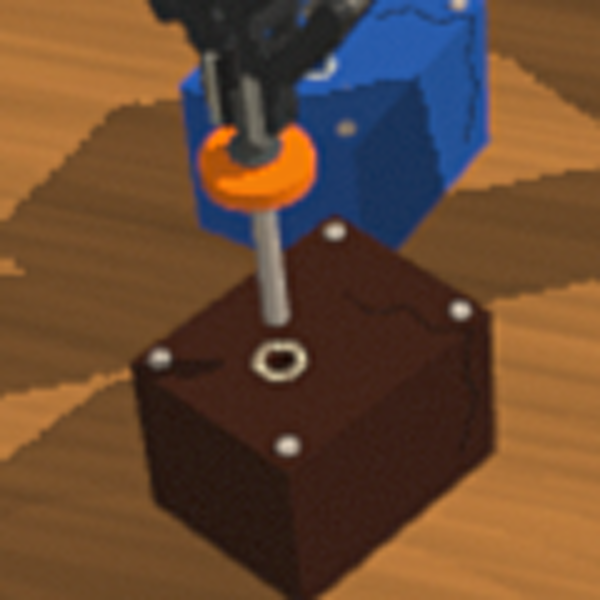

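The foot is at (276,322), and the line of the rod runs on to the ring's centre (279,360). I'll check the along-view offset numerically.

```bash
python3 -c "
from h import *
im=np.load('s6.npy',allow_pickle=True).item()
p=np.array([.4936,-.1668]);o=np.array([160,130])
for z in(.0950,.1196):print(z,(proj(im,(*p,z))-o)*5)
print('front foot edge',(proj(im,(p[0]+.005,p[1],.1196))-o)*5,'chamf',(proj(im,(p[0]+.004,p[1],.1196))-o)*5)
print('1mm x,y px',(proj(im,(p[0]+.01,p[1],.095))-proj(im,(*p,.095)))/2,(proj(im,(p[0],p[1]+.01,.095))-proj(im,(*p,.095)))/2)
f0=im['frame'];hsv=cv2.cvtColor(f0,cv2.COLOR_RGB2HSV).astype(int);m=(hsv[...,2]>110)&(hsv[...,1]<90);m[:195]=0;m[210:]=0;m[:,:208]=0;m[:,224:]=0
q=np.argwhere(m)[:,::-1].astype(np.float32);e=cv2.fitEllipse(cv2.convexHull(q));print('ring',(np.array(e[0])-o)*5+2.5,e)
print(f0[188:200,212:219].sum(2))
"
```

```text
0.095 [278.5 352.5]
0.1196 [273.5 313. ]
front foot edge [270. 321.] chamf [270.5 319. ]
1mm x,y px [-0.8   1.55] [2.1 0.4]
ring [280.2306366  360.44647217] ((215.54612731933594, 201.58929443359375), (7.900739669799805, 9.75225830078125), 85.9557113647461)
[[244 334 368 433 434 212 116]
 [231 331 363 420 429 235 118]
 [220 333 360 417 439 282 134]
 [210 328 353 407 433 309 131]
 [209 320 354 398 448 360 156]
 [181 293 353 399 442 331 145]
 [156 241 316 360 369 214 113]
 [114 135 152 174 152 114 111]
 [110 111 106 104 102 100 113]
 [122 122 127 140 126 137 136]
 [176 255 292 347 311 339 315]
 [321 406 434 520 476 499 481]]
```

Emit:
apply_moves --pt "-0.9 0.1 4 0 0 0 0.05" --pt "0 0 6 0 0 0 0.05" --pt "0 0 6 0 0 0 0.05" --pt "0 0 4 0 0 0 0.05" --pt "0 0 0 0 0 0 0.05" --pt "0 0 0 0 0 0 0.05"

```text
time_s: 13.15
position: [0.4949, -0.1661, 0.1848]
tool_rot: [[-0.936, 0.353, 0.0], [0.353, 0.936, -0.0], [-0.0, -0.0, -1.0]]
ft_force: [-0.3, 0.0, -1.4]
grip_width: 0.0118
gripper_force: 43.9
```

```bash
python3 -c "
from h import *
s=telemetry.observe();print(s['position'],s['ft_force'],s['wrist_torque'])
im=get_image('scene');cv2.imwrite('pics/c7.png',cv2.resize(im['frame'][170:220,190:240],(600,600),interpolation=cv2.INTER_NEAREST)[:,:,::-1])"
```

```text
[ 0.49492075 -0.16614957  0.18477123] [-0.33709329  0.02710623 -1.42760164] [ 0.01751647 -0.01111158  0.00473684]
```

View pics/c7.png

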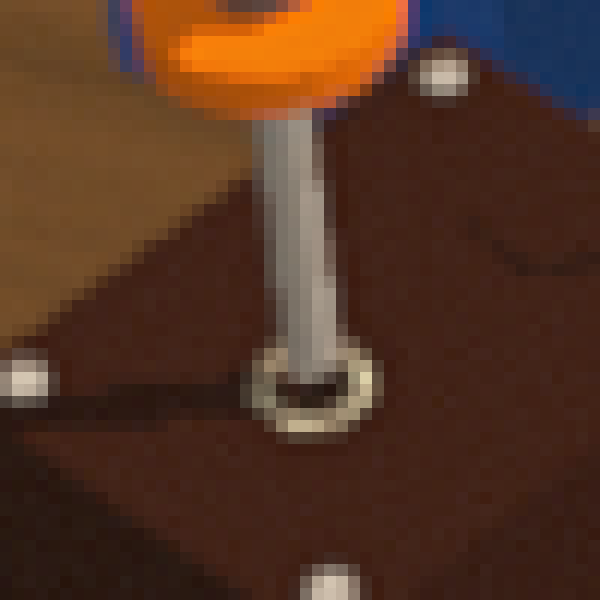

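The foot hangs just over the ring, bottom at (316,378) against the ring's centre at (314,388). I'll nudge slightly and lower slowly while feeling the force.

Emit:
apply_moves --pt "-0.6 -0.6 0 0 0 0 0.05" --pt "0 0 1 0 0 0 0.05" --pt "0 0 1 0 0 0 0.05" --pt "0 0 1 0 0 0 0.05" --pt "0 0 1 0 0 0 0.05" --pt "0 0 1 0 0 0 0.05" --pt "0 0 0 0 0 0 0.05"

```text
time_s: 14.08
position: [0.4952, -0.1668, 0.1795]
tool_rot: [[-0.936, 0.353, -0.0], [0.353, 0.936, 0.0], [0.0, 0.0, -1.0]]
ft_force: [-0.2, -0.1, -1.4]
grip_width: 0.012
gripper_force: 43.9
```

Emit:
apply_moves --pt "0 0 0.7 0 0 0 0.05" --pt "0 0 0.7 0 0 0 0.05" --pt "0 0 0.7 0 0 0 0.05" --pt "0 0 0 0 0 0 0.05"

```text
time_s: 14.58
position: [0.4951, -0.1669, 0.1775]
tool_rot: [[-0.936, 0.353, -0.0], [0.353, 0.936, 0.0], [0.0, 0.0, -1.0]]
ft_force: [0.2, -0.8, -1.0]
grip_width: 0.0122
gripper_force: 43.9
```

Emit:
apply_moves --pt "0 -0.4 0.6 0 0 0 0.05" --pt "0 0 0.6 0 0 0 0.05" --pt "0 0 0.6 0 0 0 0.05" --pt "0 0 0 0 0 0 0.05"

```text
time_s: 15.08
position: [0.495, -0.1672, 0.1757]
tool_rot: [[-0.936, 0.353, -0.0], [0.353, 0.936, 0.0], [0.0, 0.0, -1.0]]
ft_force: [-0.2, 0.6, -1.1]
grip_width: 0.0118
gripper_force: 43.9
```

Emit:
apply_moves --pt "0 0 0.6 0 0 0 0.05" --pt "0 0 0.6 0 0 0 0.05" --pt "0 0 0.6 0 0 0 0.05" --pt "0 0 0 0 0 0 0.05"

```text
time_s: 15.58
position: [0.495, -0.1672, 0.1739]
tool_rot: [[-0.936, 0.353, -0.0], [0.353, 0.936, 0.0], [0.0, -0.0, -1.0]]
ft_force: [0.1, -0.0, -1.0]
grip_width: 0.0117
gripper_force: 43.9
```

The foot is in, about 6 mm deep with no load. Continue down.

Emit:
apply_moves --pt "0 0 1.5 0 0 0 0.05" --pt "0 0 2.5 0 0 0 0.05" --pt "0 0 3 0 0 0 0.05" --pt "0 0 3 0 0 0 0.05" --pt "0 0 3 0 0 0 0.05" --pt "0 0 2 0 0 0 0.05" --pt "0 0 0 0 0 0 0.05"

```text
time_s: 16.45
position: [0.495, -0.1672, 0.1588]
tool_rot: [[-0.936, 0.353, -0.0], [0.353, 0.936, 0.0], [0.0, 0.0, -1.0]]
ft_force: [0.2, 0.3, -0.8]
grip_width: 0.0122
gripper_force: 43.9
```

Emit:
apply_moves --pt "0 0 2 0 0 0 0.05" --pt "0 0 3 0 0 0 0.05" --pt "0 0 3 0 0 0 0.05" --pt "0 0 3 0 0 0 0.05" --pt "0 0 3 0 0 0 0.05" --pt "0 0 3 0 0 0 0.05" --pt "0 0 3 0 0 0 0.05" --pt "0 0 3 0 0 0 0.05" --pt "0 0 3 0 0 0 0.05" --pt "0 0 3 0 0 0 0.05" --pt "0 0 2 0 0 0 0.05" --pt "0 0 0 0 0 0 0.05"

```text
time_s: 17.95
position: [0.495, -0.1672, 0.1277]
tool_rot: [[-0.936, 0.353, -0.0], [0.353, 0.936, 0.0], [0.0, 0.0, -1.0]]
ft_force: [0.3, 0.8, -2.0]
grip_width: 0.0121
gripper_force: 43.9
```

Emit:
apply_moves --pt "0 0 2 0 0 0 0.05" --pt "0 0 2.5 0 0 0 0.05" --pt "0 0 2 0 0 0 0.05" --pt "0 0 0.5 0 0 0 0.05" --pt "0 0 0 0 0 0 0.05" --grip_force 25

```text
time_s: 18.58
position: [0.495, -0.1672, 0.1208]
tool_rot: [[-0.936, 0.353, -0.0], [0.353, 0.936, 0.0], [0.0, 0.0, -1.0]]
ft_force: [1.1, 1.2, -1.1]
grip_width: 0.0119
gripper_force: 43.9
```

Emit:
apply_moves --pt "0 0 0.4 0 0 0 0.05" --pt "0 0 0.4 0 0 0 0.05" --pt "0 0 0.4 0 0 0 0.05"

```text
time_s: 18.95
position: [0.4951, -0.1672, 0.1198]
tool_rot: [[-0.936, 0.353, 0.0], [0.353, 0.936, -0.0], [-0.0, 0.0, -1.0]]
ft_force: [0.5, 1.4, -0.7]
grip_width: 0.0119
gripper_force: 44.0
```

Emit:
apply_moves --pt "-0.1 0.3 0.4 0 0 0 0.05" --pt "0 0 0.4 0 0 0 0.05" --pt "0 0 0.4 0 0 0 0.05"

```text
time_s: 19.32
position: [0.4952, -0.1671, 0.1185]
tool_rot: [[-0.936, 0.353, -0.0], [0.353, 0.936, -0.0], [0.0, -0.0, -1.0]]
ft_force: [-0.4, -0.3, -2.1]
grip_width: 0.0118
gripper_force: 44.0
```

Emit:
apply_moves --pt "0 0 0.4 0 0 0 0.05" --pt "0 0 0.4 0 0 0 0.05" --pt "0 0 0.4 0 0 0 0.05"

```text
time_s: 19.7
position: [0.4952, -0.167, 0.1173]
tool_rot: [[-0.936, 0.353, -0.0], [0.353, 0.936, -0.0], [0.0, -0.0, -1.0]]
ft_force: [-0.7, 0.3, -0.5]
grip_width: 0.012
gripper_force: 44.0
```

Emit:
apply_moves --pt "0 0 0.4 0 0 0 0.05" --pt "0 0 0.4 0 0 0 0.05" --pt "0 0 0.4 0 0 0 0.05"

```text
time_s: 20.08
position: [0.4952, -0.167, 0.1161]
tool_rot: [[-0.936, 0.353, -0.0], [0.353, 0.936, -0.0], [0.0, -0.0, -1.0]]
ft_force: [-0.4, 0.7, 0.2]
grip_width: 0.0123
gripper_force: 44.0
```

Emit:
apply_moves --pt "0 0 0.4 0 0 0 0.05" --pt "0 0 0.4 0 0 0 0.05"

```text
time_s: 20.32
position: [0.4952, -0.167, 0.1153]
tool_rot: [[-0.936, 0.353, 0.0], [0.353, 0.936, -0.0], [-0.0, -0.0, -1.0]]
ft_force: [-0.9, 0.7, -0.6]
grip_width: 0.0123
gripper_force: 44.0
```

Emit:
apply_moves --pt "0 0 0.4 0 0 0 0.05" --pt "0 0 0.4 0 0 0 0.05" --pt "0 0 0.4 0 0 0 0.05"

```text
time_s: 20.7
position: [0.4952, -0.167, 0.1141]
tool_rot: [[-0.936, 0.353, 0.0], [0.353, 0.936, -0.0], [-0.0, -0.0, -1.0]]
ft_force: [0.3, -0.4, -1.2]
grip_width: 0.0117
gripper_force: 44.0
```

Emit:
apply_moves --pt "0 0 0.5 0 0 0 0.05" --pt "0 0 0.5 0 0 0 0.05" --pt "0 0 0.5 0 0 0 0.05"

```text
time_s: 21.08
position: [0.4952, -0.167, 0.1126]
tool_rot: [[-0.936, 0.353, -0.0], [0.353, 0.936, -0.0], [0.0, -0.0, -1.0]]
ft_force: [0.1, 0.4, -2.1]
grip_width: 0.012
gripper_force: 44.0
```

Emit:
apply_moves --pt "0 0 0.5 0 0 0 0.05" --pt "0 0 0.5 0 0 0 0.05" --pt "0 0 0.5 0 0 0 0.05"

```text
time_s: 21.45
position: [0.4952, -0.167, 0.1111]
tool_rot: [[-0.936, 0.353, -0.0], [0.353, 0.936, 0.0], [0.0, -0.0, -1.0]]
ft_force: [-0.0, 0.1, -1.2]
grip_width: 0.0119
gripper_force: 44.0
```

Emit:
apply_moves --pt "0 0 0.5 0 0 0 0.05" --pt "0 0 0.5 0 0 0 0.05" --pt "0 0 0.5 0 0 0 0.05"

```text
time_s: 21.82
position: [0.4955, -0.1671, 0.1104]
tool_rot: [[-0.936, 0.353, 0.001], [0.353, 0.936, -0.001], [-0.001, -0.0, -1.0]]
ft_force: [-1.7, 2.1, 9.3]
grip_width: 0.0118
gripper_force: 44.7
```

Bottomed out (+9 N, depth about 69 mm). I'll ease back to near zero load.

Emit:
apply_moves --pt "0 0 -0.8 0 0 0 0.05" --pt "0 0 0 0 0 0 0.05" --pt "0 0 0 0 0 0 0.05"

```text
time_s: 22.2
position: [0.4953, -0.167, 0.1105]
tool_rot: [[-0.936, 0.353, 0.0], [0.353, 0.936, -0.0], [-0.0, -0.0, -1.0]]
ft_force: [-0.7, 0.8, 2.6]
grip_width: 0.012
gripper_force: 44.1
```

Emit:
apply_moves --pt "0 0 0 0 0 0 0.15" --pt "0 0 0 0 0 0 0.18" --pt "0 0 0 0 0 0 0.22" --pt "0 0 0 0 0 0 0.28" --pt "0 0 0 0 0 0 0.34" --pt "0 0 0 0 0 0 0.38" --pt "0 0 0 0 0 0 0.38"

```text
time_s: 23.08
position: [0.4952, -0.167, 0.1104]
tool_rot: [[-0.936, 0.353, 0.0], [0.353, 0.936, -0.0], [-0.0, -0.0, -1.0]]
ft_force: [0.1, 0.1, -0.3]
grip_width: 0.0319
gripper_force: 0.0
```

```bash
cat > g.py <<'E'
from h import *
import sys
s=telemetry.observe();print(s['time_s'],s['position'],s['ft_force'],s['grip_width'])
im=get_image('scene');cv2.imwrite('pics/%s.png'%sys.argv[1],cv2.resize(im['frame'][140:220,180:260],(600,600),interpolation=2)[:,:,::-1])
C=cloud(im);o=im['frame'].astype(int)
m=((o[...,0]-o[...,2])>130)&(C[...,2]>.085)&(np.hypot(C[...,0]-.495,C[...,1]+.167)<.035);print('collar z',np.percentile(C[m][:,2],[10,50,90]))
R=s['tool_rot'];L=(C-s['position'])@R*1000
for sg in(-1,1):
    k=(abs(L[...,0])<22)&(sg*L[...,1]>10)&(sg*L[...,1]<38)&(C[...,2]>.1)&~m&(C[...,2]<.2);P=L[k]
    print(sg,len(P),'tool z',np.percentile(P[:,2],[90,95,98]))
E
python3 g.py c8
```

```text
23.075 [ 0.49524408 -0.16699806  0.11043203] [ 0.07316433  0.0807595  -0.30782599] 0.03189860334835528
collar z [0.11455814 0.11920878 0.12209434]
-1 231 tool z [-33.93334192 -30.16113991 -26.62203199]
1 193 tool z [-33.41309016 -15.27973868  -1.4997524 ]
```

View pics/c8.png

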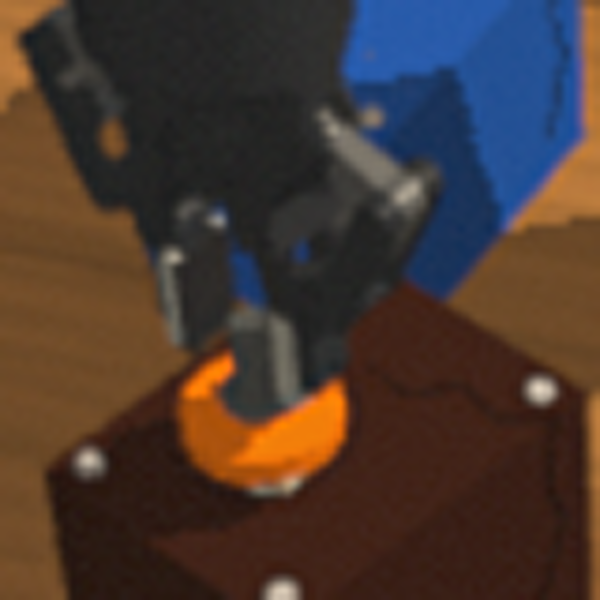

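The gauge stands free with the collar up at about (265,430), a ring gap visible below it, and the open fingers straddling the knob. Before pressing, I'll check how far the gripper body is behind the tips, since the knob must fit under it.

Run:
```python
from h import *
s=telemetry.observe();im=get_image('scene');C=cloud(im);L=(C-s['position'])@s['tool_rot']*1000
for lo in range(-60,0,6):
    m=(L[...,0]>=lo)&(L[...,0]<lo+6)&(abs(L[...,1])<60)&(L[...,2]<-22)&(L[...,2]>-220)
    if m.sum()>3:
        P=L[m];print('x',lo,len(P),'z pct98..50',np.round(np.percentile(P[:,2],[98,90,75,50])),'y',np.round(np.percentile(P[:,1],[5,95])))
k=(abs(L[...,0])<10)&(abs(L[...,1])<9)&(C[...,2]>.125)&(C[...,2]<.2);print('knob/mid z',np.percentile(C[k][:,2],[50,80,90,95]))
```

```text
x -42 179 z pct98..50 [-157. -161. -170. -184.] y [-10.  15.]
x -36 229 z pct98..50 [-156. -162. -171. -188.] y [-17.  24.]
x -30 130 z pct98..50 [-157. -163. -175. -191.] y [-18.  31.]
x -24 186 z pct98..50 [ -97. -105. -121. -158.] y [-15.  35.]
x -18 432 z pct98..50 [ -48.  -75.  -89. -110.] y [-51.  53.]
x -12 521 z pct98..50 [ -29.  -39.  -64. -101.] y [-51.  49.]
x -6 255 z pct98..50 [ -27.  -41.  -64. -116.] y [-50.  54.]
knob/mid z [0.14320258 0.15188963 0.15252591 0.15319351]
```

The body starts about 70 mm above the tips, so the knob clears it. Lowering onto the collar.

Emit:
apply_moves --pt "0 0 1.5 0 0 0 0.38" --pt "0 0 2 0 0 0 0.38" --pt "0 0 2 0 0 0 0.38" --pt "0 0 2 0 0 0 0.38" --pt "0 0 1.5 0 0 0 0.38" --pt "0 0 0.5 0 0 0 0.38" --pt "0 0 0 0 0 0 0.38"

```text
time_s: 24.05
position: [0.4952, -0.167, 0.1009]
tool_rot: [[-0.936, 0.353, 0.0], [0.353, 0.936, -0.0], [-0.0, -0.0, -1.0]]
ft_force: [0.0, 0.1, 0.8]
grip_width: 0.0322
gripper_force: 0.0
```

Emit:
apply_moves --pt "0 0 0.7 0 0 0 0.38" --pt "0 0 0.7 0 0 0 0.38" --pt "0 0 0.7 0 0 0 0.38"

```text
time_s: 24.42
position: [0.4952, -0.167, 0.0988]
tool_rot: [[-0.936, 0.353, -0.0], [0.353, 0.936, -0.0], [0.0, -0.0, -1.0]]
ft_force: [0.5, 0.9, 0.3]
grip_width: 0.0323
gripper_force: 0.0
```

Emit:
apply_moves --pt "0 0 0.7 0 0 0 0.38" --pt "0 0 0.7 0 0 0 0.38" --pt "0 0 0.7 0 0 0 0.38" --pt "0 0 0.7 0 0 0 0.38"

```text
time_s: 24.92
position: [0.4952, -0.167, 0.096]
tool_rot: [[-0.936, 0.353, -0.0], [0.353, 0.936, -0.0], [0.0, -0.0, -1.0]]
ft_force: [0.1, 0.8, -0.0]
grip_width: 0.0326
gripper_force: 0.0
```

Emit:
apply_moves --pt "0 0 0.7 0 0 0 0.38" --pt "0 0 0.7 0 0 0 0.38" --pt "0 0 0.7 0 0 0 0.38" --pt "0 0 0.7 0 0 0 0.38"

```text
time_s: 25.42
position: [0.4954, -0.1672, 0.0934]
tool_rot: [[-0.936, 0.353, 0.001], [0.353, 0.936, -0.0], [-0.001, -0.0, -1.0]]
ft_force: [-0.4, -0.0, 2.6]
grip_width: 0.0323
gripper_force: 1.1
```

The collar is sliding at about 2.6 N. Continue.

Emit:
apply_moves --pt "0 0 1 0 0 0 0.38" --pt "0 0 1 0 0 0 0.38" --pt "0 0 1 0 0 0 0.38" --pt "0 0 1 0 0 0 0.38" --pt "0 0 1 0 0 0 0.38" --pt "0 0 1 0 0 0 0.38"

```text
time_s: 26.18
position: [0.4952, -0.167, 0.0872]
tool_rot: [[-0.936, 0.353, 0.0], [0.353, 0.936, -0.0], [-0.0, -0.0, -1.0]]
ft_force: [0.4, 0.4, 2.3]
grip_width: 0.0326
gripper_force: 1.1
```

```bash
python3 g.py tmp
```

```text
26.175 [ 0.49524067 -0.16699613  0.08716056] [0.38651486 0.38448613 2.27901676] 0.03260239496707807
collar z [0.10673824 0.11186291 0.11398806]
-1 253 tool z [-35.78590859 -32.68351521 -26.3992928 ]
1 293 tool z [-39.38850241 -34.72437048 -30.13438768]
```

Emit:
apply_moves --pt "0 0 1 0 0 0 0.38" --pt "0 0 1 0 0 0 0.38" --pt "0 0 1 0 0 0 0.38" --pt "0 0 1 0 0 0 0.38" --pt "0 0 0.5 0 0 0 0.38"

```text
time_s: 26.85
position: [0.4952, -0.167, 0.0827]
tool_rot: [[-0.936, 0.353, -0.0], [0.353, 0.936, 0.0], [0.0, -0.0, -1.0]]
ft_force: [-0.3, -1.2, 1.9]
grip_width: 0.0326
gripper_force: 1.1
```

Emit:
apply_moves --pt "0 0 0.5 0 0 0 0.38" --pt "0 0 0.5 0 0 0 0.38" --pt "0 0 0.5 0 0 0 0.38"

```text
time_s: 27.22
position: [0.4952, -0.167, 0.0812]
tool_rot: [[-0.936, 0.353, 0.0], [0.353, 0.936, -0.0], [-0.0, -0.0, -1.0]]
ft_force: [-1.2, -0.0, 1.9]
grip_width: 0.0323
gripper_force: 1.1
```

Emit:
apply_moves --pt "0 0 0.5 0 0 0 0.38" --pt "0 0 0.5 0 0 0 0.38" --pt "0 0 0.5 0 0 0 0.38"

```text
time_s: 27.6
position: [0.4952, -0.167, 0.0797]
tool_rot: [[-0.936, 0.353, -0.0], [0.353, 0.936, 0.0], [0.0, -0.0, -1.0]]
ft_force: [-0.5, -0.3, 2.0]
grip_width: 0.0326
gripper_force: 1.1
```

Emit:
apply_moves --pt "0 0 0.4 0 0 0 0.38" --pt "0 0 0.4 0 0 0 0.38" --pt "0 0 0.4 0 0 0 0.38"

```text
time_s: 27.98
position: [0.4953, -0.1671, 0.0787]
tool_rot: [[-0.936, 0.353, 0.0], [0.353, 0.936, -0.0], [-0.0, -0.0, -1.0]]
ft_force: [-0.9, -1.3, 6.1]
grip_width: 0.0327
gripper_force: 3.1
```

Emit:
apply_moves --pt "0 0 0.3 0 0 0 0.38" --pt "0 0 0 0 0 0 0.38"

```text
time_s: 28.22
position: [0.4953, -0.1671, 0.0787]
tool_rot: [[-0.936, 0.353, 0.0], [0.353, 0.936, -0.001], [-0.001, -0.0, -1.0]]
ft_force: [-2.1, -0.7, 6.1]
grip_width: 0.0324
gripper_force: 3.3
```

```bash
python3 g.py tmp
```

```text
28.225 [ 0.49533013 -0.16713148  0.07869523] [-2.14421081 -0.74513785  6.13093697] 0.03238083595842631
collar z [0.09792011 0.10339015 0.1064156 ]
-1 242 tool z [-37.8885941  -32.93772923 -29.59615083]
1 318 tool z [-41.21605524 -36.55704717 -31.24208371]
```

Seated: hard stop, with the collar top at about 0.105 by depth. Retreat straight up.

Emit:
apply_moves --pt "0 0 -1 0 0 0 0.38" --pt "0 0 -2 0 0 0 0.38" --pt "0 0 -5 0 0 0 0.38" --pt "0 0 -8 0 0 0 0.38" --pt "0 0 -10 0 0 0 0.38" --pt "0 0 -10 0 0 0 0.38" --pt "0 0 -12 0 0 0 0.38" --pt "0 0 -15 0 0 0 0.38" --pt "0 0 -20 0 0 0 0.38" --pt "0 0 -20 0 0 0 0.38" --pt "0 0 -20 0 0 0 0.38" --pt "0 0 0 0 0 0 0.38"

```text
time_s: 29.78
position: [0.4957, -0.1673, 0.2028]
tool_rot: [[-0.936, 0.353, 0.003], [0.353, 0.936, -0.002], [-0.003, -0.001, -1.0]]
ft_force: [-0.8, 0.1, 0.2]
grip_width: 0.0326
gripper_force: 0.0
```

Emit:
apply_moves --pt "15 10 -5 0 0 0 0.38" --pt "25 25 0 0 0 0 0.38" --pt "25 25 0 0 0 0 0.38" --pt "25 25 0 0 0 0 0.38" --pt "25 25 0 0 0 0 0.38" --pt "15 15 0 0 0 0 0.38" --pt "0 0 0 0 0 0 0.38" --pt "0 0 0 0 0 0 0.38"

```text
time_s: 30.78
position: [0.4176, -0.0043, 0.206]
tool_rot: [[-0.936, 0.353, -0.0], [0.353, 0.936, -0.0], [0.0, -0.0, -1.0]]
ft_force: [-0.2, -0.6, -0.3]
grip_width: 0.0325
gripper_force: 0.0
```

Run:
```python
from h import *
s=telemetry.observe();print(s['time_s'],s['position'],s['ft_force'])
for n in('scene','top'):
    im=get_image(n);C=cloud(im);o=im['frame'].astype(int)
    m=((o[...,0]-o[...,2])>130)&(C[...,2]>.085)&(np.hypot(C[...,0]-.495,C[...,1]+.167)<.035)
    P=C[m];print(n,len(P),'collar z',np.percentile(P[:,2],[10,50,90]),'xy mid',(P.min(0)+P.max(0))/2)
    if len(P)>20:
        q=P[P[:,2]>np.percentile(P[:,2],30)];A=np.c_[q[:,:2]-q[:,:2].mean(0),np.ones(len(q))];print('tilt',np.linalg.lstsq(A,q[:,2],rcond=None)[0])
    k=(np.hypot(C[...,0]-.495,C[...,1]+.167)<.012)&(C[...,2]>.12);print('knob',C[k].mean(0),C[k].max(0))
```

```text
30.775 [ 0.41759298 -0.00432199  0.20603399] [-0.17518695 -0.59777777 -0.26877506]
scene 243 collar z [0.09903226 0.10380955 0.10610546] xy mid [ 0.49426823 -0.16507964  0.10930093]
tilt [0.01366845 0.00925406 0.10499509]
knob [ 0.50036225 -0.16385109  0.13916464] [ 0.50636427 -0.15532972  0.15511387]
top 239 collar z [0.10048216 0.1038212  0.10708628] xy mid [ 0.49480763 -0.16423145  0.10112014]
tilt [-0.01481021 -0.00495171  0.10518261]
knob [ 0.49282087 -0.16392402  0.138738  ] [ 0.50500288 -0.15516127  0.15527887]
```

Both cameras agree: the collar lies flat with its top at 0.105 m, the knob top is at about 0.154 m, and the gauge is upright. Handing in.

```bash
python3 -c "
from rig import env
print(env.close_job())"
```

```text
the job is handed in; nothing more can be done
None
```

The gauge stands bottomed out in the brown housing's port (about 69 mm deep, 9 N peak at contact), with the orange collar slid down flat on the housing top; handed in at about 31 s, verdict not shown.

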